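# Find the cover that rocks and press it home

### The arm

A 6-joint arm with a two-finger parallel gripper is mounted at the origin on a cart in front of the work surface, level with it; the furniture and walls round the work are solid. World frame = base frame: x ahead of the robot, y to its left, z up, the work surface at z = 0. Lengths are in m, angles in rad, forces in N, time in s.
With the tool pointing down it reaches from about 0.275 to 0.875 m from the base axis. Payload 12.5 kg.
Tool frame: the origin (TCP) lies at the very end of the fingers, on their centre line; the grasp point (between the pads) lies 19 mm behind it; z points along the fingers, y is the line along which they close (so a half turn about z gives the same grasp; the last joint's range is limited). The gripper opens to 85 mm and grips with 20 to 120 N. Pads are 22 mm wide; open, the fingers measure 114 mm over their backs; the gripper's body (76 mm by 85 mm) begins 54 mm behind the grasp point. The pads swing forward as they close: fully open they stand 13 mm farther back than shut.
Start: joints at [-1.413, 0.351, 1.652, -0, 1.139, -0.085], TCP at [0.132, -0.534, 0.199] pointing down, gripper open.
Joint ranges: [-2.75, 2.75], [-0.79, 2.1], [0.01, 2.65], [-1.57, 4.71], [0.07, 3.14], [-2.87, 2.87]. Speed limits (rad/s): [2.22, 2.22, 2.79, 3.14, 3.14, 3.14].

### API

Orientations are given as a 3x3 rotation matrix whose columns are the frame's x, y, z axes.
In Python, from bench import manip gives the robot as it stands. Calls block until the motion is done:
- manip.move_ptp(position, orientation): joint-space move of the TCP to a pose.
- manip.move_l(position, attitude=None, max_speed=0.15): straight line of the TCP; attitude=None keeps the orientation; max_speed is the mean speed in m/s.
- manip.move_j(angles): joint-space move.
- manip.set_gripper(opening, effort=None): opening from 0.0 (shut) to 1.0 (fully open); effort is the grip in N (None keeps the last); returns when the fingers have stopped.
- manip.dwell(seconds).
- manip.inverse_kinematics(position, orientation): joint angles nearest the present ones, or None.
- manip.grab_frame(name): name is "side" or "top"; returns (picture, depth): 480x640x3 uint8, red, green, blue; 480x640 float32, m along the optical axis (not along the pixel's ray), 0 where there is no reading.
- manip.get_calibration(name): a dict with "camera_matrix" (3x3 intrinsics, pixels), "R" (3x3) and "t" (3): a world point X has camera coordinates R X + t. Camera axes: x right, y down, z forward; pixel columns grow to the right and rows downward; lengths in m; the calibration is good to about 2 mm. A picture is of the moment at which its call begins. get_calibration takes no time and is no camera call.
A pose or a line that the arm cannot do raises manip.Unreachable and nothing moves.
- manip.sign_off(): hands the job in; it is judged then, once.
Trained networks look in the newest picture that a camera, given by its name, has taken for a name from the list of things; names that differ only in an ending like _2 or _b are one class to them, and where a whole thing is asked for, a point or a joint stands for the part that bears it (a point fixed in the world has none). Each returns a list of dicts, best first, with "confidence" (0 to 1); they miss things now and then, are a little off and sometimes report something else, mostly with a low value. They report only what shows in the picture. A call takes as long as a camera call.
- manip.look_for(camera, name): "at" ([x, y, z] in m, in world coordinates, good to about 4 mm: the middle of the surface that is visible of it).
Readings, each from a call of its own:
- manip.current_time(): time.
- manip.current_qpos(): joint angles.
- manip.current_joint_vel(): joint speeds.
- manip.current_joint_torque(): joint torques, N m.
- manip.current_ee_pos(): TCP position.
- manip.current_tcp_rot(): TCP orientation.
- manip.current_force(): force on the tool from outside, world axes, zero at the start.
- manip.current_ft_torque(): the same for the moment, N m.
- manip.current_grip_width(): opening from 0.0 (shut) to 1.0 (fully open).
- manip.current_grip_force(): force on a finger pad.
Only numpy, scipy, OpenCV 4.12 (cv2) and the standard library are available. Lean on these libraries where they do the work, as an engineer would, in place of code of your own. Each camera call takes 0.05 s, during which the arm holds its last target. There are 200 camera calls.

### The job

One of the four white covers on the grey sample chambers has not snapped in. Press the covers near the edge with the fingertips to find the one that rocks, then press that one down at its middle until it is fully home and rocks no more. Nothing is to be picked up or pulled off; leave the jars and other things on the worktop where they are.

Things in the scene. Friction and masses are not known exactly. Their poses are not given: they have to be found in the camera images.
- cover_a_top (a point): Centre of the flat top (blue dot) of one of four identical round white covers, 72 mm across, 13 mm tall, each on its own fixed grey round chamber, 88 mm across, with a brass nipple. z axis: the cover's upright axis. The chambers stand on feet of different height: tops lie 60 to 75 mm above the worktop, so height does not tell which is loose. All covers start level.
- cover_b_top (a point): The same point on the second of the four identical covers. Any of the four may stand at any of the places. Three covers are home: pressed near the edge with a few newtons they stay level and do not give.
- cover_c_top (a point): The same point on the third of the four identical covers. The loose one, whichever it is, stands 4.5 mm too high on a central stem: 2 to 6 N pressed near its edge (about 25 mm from the centre, any side) tips it by about 0.15 rad; let go, it springs back level.
- cover_d_top (a point): The same point on the fourth of the four identical covers. The loose one, pressed at its centre with 12 to 20 N, slides 4.5 mm down until it meets its chamber all round; there it stays by itself, level, and rocks no more.
- brown_jar: Bystander: brown sample jar with black cap, 35 mm across, 70 mm tall, standing loose; origin at the centre of its underside.
- white_jar: Bystander: white sample jar with black cap, 35 mm across, 62 mm tall, standing loose; origin at the centre of its underside.
- amber_jar: Bystander: brown sample jar with white cap, 35 mm across, 76 mm tall, standing loose; origin at the centre of its underside.
- bench_timer: Bystander: small white timer with three coloured buttons, 62 x 58 x 18 mm, lying loose; origin at the centre of its underside.
- pen: Bystander: white marker pen with blue cap, 135 mm long along its y, 17 mm thick, lying loose; origin at the centre of its underside.
- vial: Bystander: small vial with blue cap, 21 mm across, 54 mm tall, standing loose; origin at the centre of its underside.

How it is judged:
By the outcome, as a careful person would: the job done as asked, in the order asked, and still so for the second after the job is handed in, with the robot touching nothing.
It also fails if it takes over 58 s, if anything falls off the work surface, if the arm or the gripper's body presses on something with over 40 N, if the wrist force passes 120 N, or if a joint passes its speed limit or range.

## Working session

There is one attempt and no reset: what is moved stays moved. The work goes in short steps, each a Python script; the robot and the scene stay as the last script left them, time stands still between calls to the robot, and variables do not carry over. Pictures are saved under pics/ and viewed, at most 10 in all, crops included, and the job is handed in when it is done.

```bash
mkdir -p pics; python3 - <<'E'
from bench import manip
import cv2,numpy as np
for c in("top","side"):
    p,d=manip.grab_frame(c); cv2.imwrite(f"pics/{c}0.png",p[:,:,::-1])
    K=manip.get_calibration(c); 
    for n in("cover_a_top","brown_jar","white_jar","amber_jar","bench_timer","pen","vial"):
        for r in manip.look_for(c,n):
            X=np.array(r["at"]);q=K["camera_matrix"]@(K["R"]@X+K["t"]);print(c,n,X.round(3),round(r["confidence"],2),(q[:2]/q[2]).round())
print(manip.current_time(),manip.current_tcp_rot().round(2),manip.current_force())
E
```

```text
top brown_jar [ 0.398 -0.088  0.073] 0.75 [317. 321.]
top white_jar [ 0.38  -0.275  0.062] 0.67 [407. 327.]
top amber_jar [ 0.704 -0.158  0.073] 0.83 [346. 175.]
top bench_timer [ 0.622 -0.199  0.016] 0.86 [365. 216.]
top pen [0.561 0.101 0.016] 0.71 [231. 247.]
side cover_a_top [ 0.477 -0.013  0.066] 0.56 [246. 207.]
side brown_jar [ 0.394 -0.101  0.048] 0.63 [205. 253.]
side white_jar [ 0.377 -0.29   0.043] 0.87 [204. 344.]
side amber_jar [ 0.712 -0.168  0.044] 0.65 [397. 256.]
side pen [0.56  0.087 0.016] 0.61 [281. 191.]
side vial [ 0.765 -0.045  0.06 ] 0.44 [404. 202.]
0.8 [[ 0.97  0.24 -0.  ]
 [ 0.24 -0.97  0.  ]
 [-0.   -0.   -1.  ]] [ 0.04388843 -0.01624088 -0.91285364]
```

View pics/top0.png

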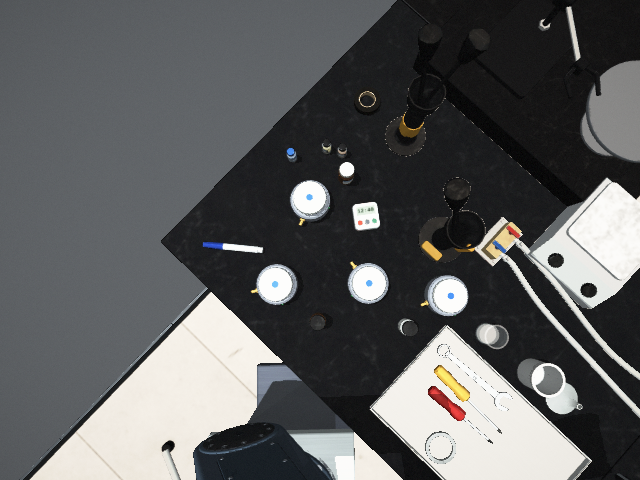

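View pics/side0.png

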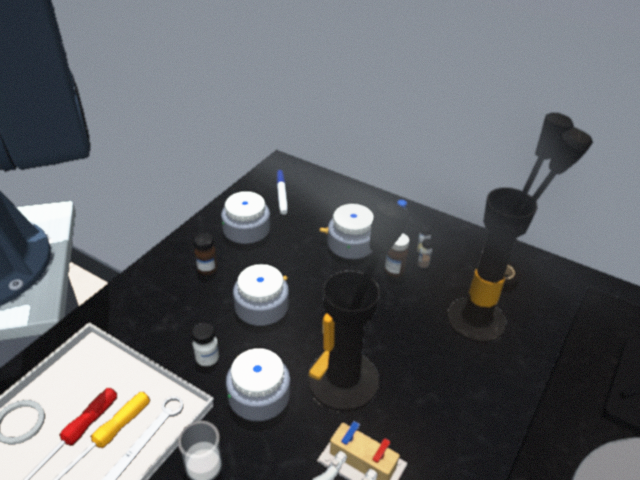

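The pictures show four covers, with dots in the top view at about (310,198), (275,284), (369,283) and (451,296). A tall dark burner stands near (465,230), behind the rightmost cover. Next I'll locate the dots and check the heights of the tall things.

```bash
cat > h.py <<'E'
from bench import manip
import cv2,numpy as np
def cloud(c):
    p,d=manip.grab_frame(c);k=manip.get_calibration(c);K=k["camera_matrix"]
    v,u=np.mgrid[:480,:640];C=np.stack([(u-K[0,2])/K[0,0]*d,(v-K[1,2])/K[1,1]*d,d],-1)
    return p,d,(C-k["t"])@k["R"]
def dots(c):
    p,d,X=cloud(c);h=cv2.cvtColor(p,cv2.COLOR_RGB2HSV)
    m=cv2.inRange(h,(100,110,90),(125,255,255))
    n,l,s,ce=cv2.connectedComponentsWithStats(m)
    return [(ce[i].round(),s[i,4],np.median(X[l==i],0).round(4)) for i in range(1,n) if 3<s[i,4]<200]
E
python3 - <<'E'
from h import *
for c in("top","side"):
    for r in dots(c): print(c,*r)
p,d,X=cloud("top")
# height map, 4cm grid
g={}
for x,y,z in X[(d>0)]:
    if .2<x<.9 and -.55<y<.25: k=(int(x//.05),int((y+1)//.05)); g[k]=max(g.get(k,0),z)
print("    ",*["%4d"%(5*j-100) for j in range(9,25)])
for i in range(4,18): print("%4d"%(5*i),*["%4d"%(1000*g.get((i,j),-.001)) for j in range(9,25)])
E
```

```text
top [290. 151.] 48 [ 0.7646 -0.0378  0.0543]
top [309. 197.] 24 [ 0.6596 -0.0776  0.0691]
top [499. 246.] 60 [ 0.5442 -0.4781  0.0552]
top [213. 245.] 116 [0.5675 0.1418 0.0139]
top [274. 284.] 28 [ 0.4767 -0.0012  0.0665]
top [369. 283.] 28 [ 0.4738 -0.1989  0.0658]
top [450. 296.] 32 [ 0.4434 -0.3682  0.066 ]
side [280. 176.] 70 [0.5673 0.1452 0.014 ]
side [402. 202.] 56 [ 0.7657 -0.0382  0.0531]
side [244. 203.] 11 [ 0.4763 -0.0013  0.0669]
side [353. 215.] 13 [ 0.6595 -0.0754  0.0687]
side [260. 279.] 23 [ 0.474  -0.1978  0.0659]
side [257. 368.] 42 [ 0.4432 -0.3673  0.067 ]
side [350. 432.] 152 [ 0.5445 -0.479   0.0559]
      -55  -50  -45  -40  -35  -30  -25  -20  -15  -10   -5    0    5   10   15   20
  20   84   20   28   33   29    7   22   22  445  472  459  437  407  292    0    0
  25   85   23   22   28   27   23   20    4  479  474    4   -1   -1   -1    0    0
  30   82   70   68   19   24   22    5    5    4    4    4    4   -1   -1   -1    0
  35    5   70   71   23   22   65    4    3   71   73    4    4    4   -1   -1   -1
  40   58    4   66   70   72    3   69   68   68   73   69   69    5    3   -1   -1
  45   50    4   67   70   70    4   70   70    5    5   72   72   34    4    3   -1
  50   48   59   14  197  196    4   69   67    4    4   70   69   10    4    6    4
  55   59   59  197  212  275    4   17   17    4    4    5   18   18   18   16  517
  60   11   10    2  288  293    5   21   20   73   73   71    5    4    5  589  586
  65    4    5    4    4    5    4   18   51   72   73   72    6    5  658  657  577
  70   78    5    4    5    4    4    4   79   79   45    4    4  608  671  651   -1
  75   79   80    5    6  247  246    4   57   58    4   58  529  605  591   -1   -1
  80   79   80   76  381  382  364    5    6    4    5  451  526  520   -1   -1   -1
  85   93   92   80   76    2  362   23   22    5  374  448  437   -1   -1   -1   -1
```

```bash
cat >> h.py <<'E'
R0=np.diag([1.,-1,-1])
COV=dict(A=(.4765,-.0012,.0667),B=(.6596,-.0765,.069),C=(.474,-.1985,.066),D=(.4433,-.3678,.0665))
def press(x,y,top,fmax,step=.0006,depth=.008,settle=.03):
    z=top+.005; manip.move_l([x,y,z],R0,max_speed=.08); manip.dwell(.1)
    f0=manip.current_force()[2]; L=[]
    while z>top-depth:
        z-=step; manip.move_l([x,y,z],max_speed=.03); manip.dwell(settle)
        f=manip.current_force()[2]-f0; L.append((round(1e3*(manip.current_ee_pos()[2]-top),2),round(f,1)))
        if f>fmax: break
    return L
E
python3 - <<'E'
from h import *
manip.set_gripper(0.0,20)
x,y,t=COV["C"]
manip.move_l([x-.027,y,.2],R0,max_speed=.25)
print(manip.current_time())
print(press(x-.027,y,t,4.5)); p,d=manip.grab_frame("side");cv2.imwrite("pics/c1.png",p[150:400,120:450,::-1].repeat(2,0).repeat(2,1))
print(manip.current_time())
manip.move_l([x-.027,y,t+.03]);print(manip.current_time())
E
```

```text
3.7083
[(np.float64(4.4), np.float64(0.2)), (np.float64(3.77), np.float64(-0.4)), (np.float64(3.17), np.float64(1.2)), (np.float64(2.59), np.float64(0.3)), (np.float64(1.95), np.float64(0.3)), (np.float64(1.41), np.float64(-0.4)), (np.float64(0.77), np.float64(0.5)), (np.float64(0.16), np.float64(0.4)), (np.float64(-0.42), np.float64(-0.2)), (np.float64(-1.01), np.float64(0.0)), (np.float64(-1.62), np.float64(0.4)), (np.float64(-2.24), np.float64(-0.7)), (np.float64(-2.8), np.float64(-0.3)), (np.float64(-3.42), np.float64(1.0)), (np.float64(-4.03), np.float64(1.3)), (np.float64(-4.61), np.float64(-0.2)), (np.float64(-5.2), np.float64(-0.2)), (np.float64(-5.83), np.float64(1.6)), (np.float64(-6.42), np.float64(0.4)), (np.float64(-7.03), np.float64(0.7)), (np.float64(-7.61), np.float64(0.6)), (np.float64(-8.25), np.float64(0.7))]
11.85
12.2583
```

View pics/c1.png

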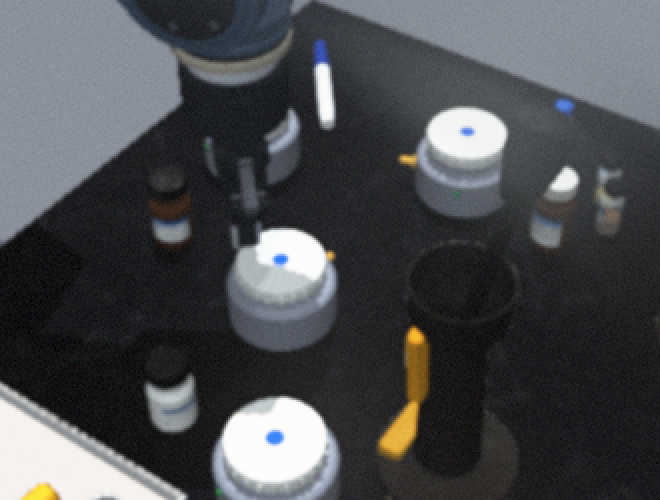

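The side view shows the fingers just at the far-left rim of cover C (crop ≈ (245,245)). The dot hasn't moved and the force is nil, so I'll check whether the fingertips really are where I assume.

```bash
python3 - <<'E'
from h import *
print(manip.current_grip_width(),manip.current_ee_pos(),manip.current_force())
for c in("side","top"):
    k=manip.get_calibration(c)
    for z in(.058,.066,.071,.096):
        q=k["camera_matrix"]@(k["R"]@np.array([.447,-.1985,z])+k["t"]);q=q[:2]/q[2];print(c,z,q.round(),(q-[120,150]).round()*2)
p,d,X=cloud("side")
m=(d>0)&(abs(X[...,0]-.447)<.03)&(abs(X[...,1]+.1985)<.03)&(X[...,2]>.075)
print(m.sum(),np.percentile(X[m],[0,2,50,98,100],axis=0).round(4))
cv2.imwrite("pics/c2.png",cv2.resize(p[170:340,170:340,::-1],None,fx=3.5,fy=3.5,interpolation=cv2.INTER_CUBIC))
E
```

```text
-0.0008957276474686207 [ 0.44706779 -0.19853497  0.09592759] [ 0.09422186 -0.13024567 -1.58328715]
side 0.058 [243. 285.] [246. 270.]
side 0.066 [243. 282.] [246. 264.]
side 0.071 [243. 280.] [246. 260.]
side 0.096 [242. 268.] [244. 236.]
top 0.058 [369. 296.] [498. 292.]
top 0.066 [369. 296.] [498. 292.]
top 0.071 [369. 296.] [498. 292.]
top 0.096 [370. 296.] [500. 292.]
2566 [[ 0.417  -0.2285  0.1274]
 [ 0.4184 -0.2283  0.1389]
 [ 0.452  -0.2158  0.3055]
 [ 0.4764 -0.1732  0.4365]
 [ 0.477  -0.1685  0.4379]]
```

View pics/c2.png

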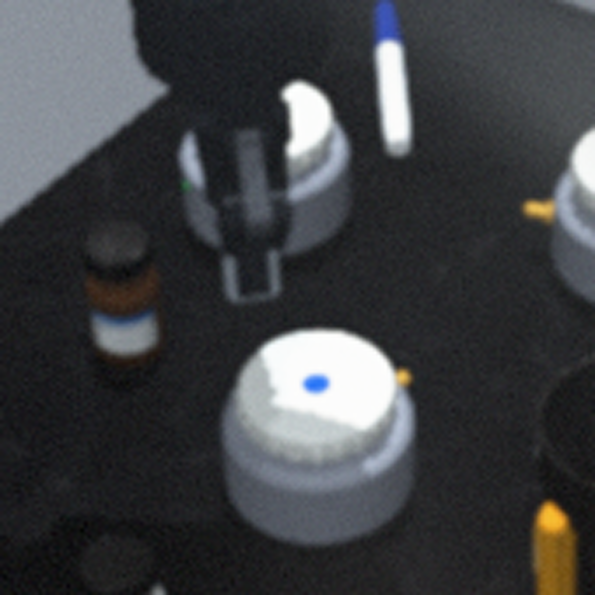

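```bash
python3 - <<'E'
from h import *
p,d,X=cloud("side")
for v in range(235,276,3): print(v,[tuple((1000*X[v,u]).round().astype(int).tolist()) for u in(236,242,248)])
p,d,X=cloud("top")
m=(d>0)&(abs(X[...,0]-.447)<.05)&(abs(X[...,1]+.1985)<.05)
print(manip.current_time())
E
```

```text
235 [(438, -258, 215), (446, -258, 213), (454, -256, 211)]
238 [(438, -250, 203), (446, -247, 198), (455, -243, 194)]
241 [(439, -235, 184), (448, -226, 175), (456, -229, 176)]
244 [(441, -204, 152), (449, -209, 154), (458, -201, 146)]
247 [(440, -203, 144), (449, -210, 149), (458, -205, 143)]
250 [(440, -204, 139), (449, -206, 140), (458, -203, 135)]
253 [(440, -205, 135), (448, -210, 137), (457, -203, 130)]
256 [(449, -65, -1), (460, -65, -3), (470, -67, -3)]
259 [(448, -74, 0), (459, -74, -1), (469, -79, 1)]
262 [(447, -82, 0), (458, -81, -2), (468, -84, -1)]
265 [(446, -87, -2), (456, -91, -1), (467, -95, 1)]
268 [(445, -97, 0), (456, -96, -2), (459, -169, 66)]
271 [(444, -104, 0), (454, -106, -1), (458, -174, 64)]
274 [(443, -112, 0), (448, -180, 65), (457, -182, 65)]
12.4083
```

The depth image puts the real fingertip about 30 mm above the reported TCP, so the earlier press never reached the cover. I'll go down under force guard to find the actual offset.

```bash
cat >> h.py <<'E'
def descend(x,y,z0,zmin,fmax,step=.001,settle=.03):
    manip.move_l([x,y,z0],R0,max_speed=.08); manip.dwell(.1)
    f0=np.mean([manip.current_force()[2] for _ in range(5)]); z=z0; L=[]
    while z>zmin:
        z-=step; manip.move_l([x,y,z],max_speed=.05); manip.dwell(settle)
        f=np.mean([manip.current_force()[2] for _ in range(3)])-f0
        L.append((round(1e3*float(manip.current_ee_pos()[2]),1),round(float(f),1)))
        if f>fmax: break
    return L
E
python3 - <<'E'
from h import *
x,y,t=COV["C"]
print(descend(x-.027,y,.048,.028,4)); t1=manip.current_time()
p,d=manip.grab_frame("side");cv2.imwrite("pics/c3.png",cv2.resize(p[170:340,170:340,::-1],None,fx=3.5,fy=3.5,interpolation=cv2.INTER_CUBIC))
manip.move_l([x-.027,y,.06]);print(t1,manip.current_time())
E
```

```text
[(47.1, 0.7), (46.0, -0.4), (45.0, -0.3), (44.0, -0.3), (43.0, 1.0), (42.0, 0.6), (41.0, -0.1), (40.0, 0.7), (39.0, 0.4), (37.9, 0.8), (37.0, 0.9), (36.0, 0.1), (35.0, -0.1), (34.0, -0.5), (33.4, 8.4)]
17.5083 17.8917
```

View pics/c3.png

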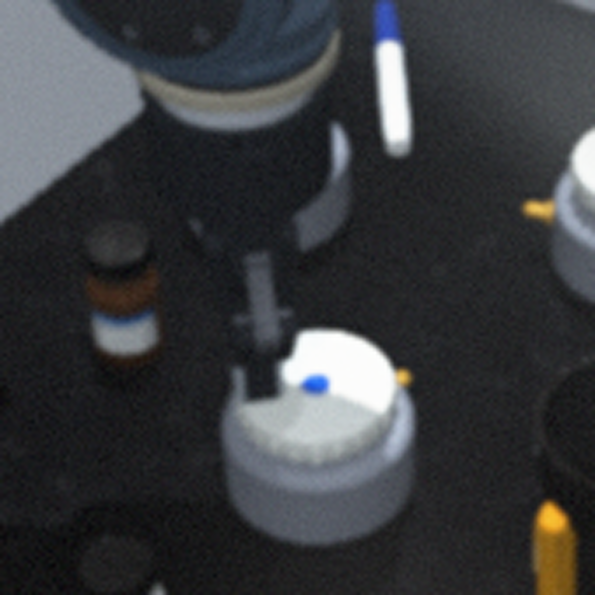

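C is home: 8 N within 0.6 mm of travel. It also fixes the tip offset at about 32 mm, so A is next, then B.

```bash
cat > t.py <<'E'
from h import *
import sys
OFF=.0322
def test(n,up=.08):
    x,y,t=COV[n]
    e=manip.current_ee_pos()
    manip.move_l([x-.027,y,up],R0,max_speed=.25)
    L=descend(x-.027,y,t-OFF+.002,t-OFF-.006,4.0,step=.0005)
    if n!="A": pass
    p,d=manip.grab_frame("side");cv2.imwrite(f"pics/t{n}.png",p[:,:,::-1])
    manip.move_l([x-.027,y,up],max_speed=.15)
    print(n,L,manip.current_time()); return L
E
python3 - <<'E'
from t import *
e=manip.current_ee_pos(); manip.move_l([e[0],e[1],.08])
L=test("A")
if len([1 for z,f in L if f>1.5])<3: test("B")
E
```

```text
A [(36.2, -0.6), (35.5, -0.5), (35.0, 0.9), (34.7, 5.0)] 21.5417
B [(38.5, -0.9), (37.8, -1.1), (37.3, -0.9), (36.8, 0.2), (36.3, 0.2), (35.8, 0.9), (35.3, 0.4), (34.8, 1.8), (34.4, 4.2)] 26.3083
```

```bash
python3 - <<'E'
import cv2
a=cv2.imread("pics/side0.png")[170:290,300:440];b=cv2.imread("pics/tB.png")[170:290,300:440]
cv2.imwrite("pics/cmpB.png",cv2.resize(cv2.hconcat([a,b]),None,fx=2.85,fy=2.85,interpolation=cv2.INTER_CUBIC))
E
```

```text
(no output)
```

View pics/cmpB.png

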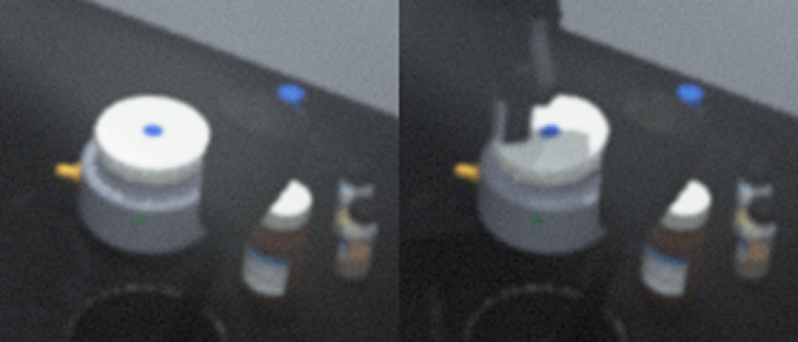

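B gave 2–3 mm at low force, and the picture doesn't settle it: the dot at (550,131) looks level or only slightly tipped. I'll press it again and measure the tilt of its top from depth.

```bash
python3 - <<'E'
from t import *
def tilt(n,k):
    x,y,t=COV[n]; p,d,X=cloud("side")
    # x>centre part only, clear of the finger
    m=(d>0)&(X[...,0]>x-.002)&(np.hypot(X[...,0]-x,X[...,1]-y)<.033)&(abs(X[...,2]-t)<.008)&(p.min(2)>100)
    P=X[m];c=np.linalg.lstsq(np.c_[P[:,0]-x,P[:,1]-y,np.ones(len(P))],P[:,2],rcond=None)[0];print(k,len(P),c.round(4),np.median(P[:,2]))
x,y,t=COV["B"]
tilt("B","free")
print(descend(x-.027,y,.036,.0315,5.5,step=.0006)); tilt("B","pressed"); tilt("B","pressed")
manip.move_l([x-.027,y,.08],max_speed=.2)
print(manip.current_time())
E
```

```text
free 364 [0.0072 0.0023 0.0691] 0.06915890401129907
[(35.4, 1.3), (34.8, 1.5), (34.4, 4.8), (34.2, 8.2)]
pressed 363 [0.1576 0.001  0.0693] 0.07147441137732664
pressed 367 [ 0.1534 -0.0037  0.0695] 0.0715930542341143
28.775
```

B tips by 0.155 rad with its centre staying put, so it is the loose one. Now press it down at the middle.

```bash
python3 - <<'E'
from t import *
x,y,t=COV["B"]
manip.move_l([x,y,.06],R0,max_speed=.2)
print(descend(x,y,.037,.0285,16.,step=.0006),manip.current_time())
manip.move_l([x,y,.06],max_speed=.1)
p,d,X=cloud("side")
m=(d>0)&(np.hypot(X[...,0]-x,X[...,1]-y)<.03)&(abs(X[...,2]-t)<.01)&(p.min(2)>100)
print(m.sum(),np.median(X[m],0),manip.current_time())
E
```

```text
[(36.5, -0.3), (35.8, 0.4), (35.2, 0.0), (34.9, 3.7), (34.6, 7.7), (34.2, 8.6), (33.6, 9.7), (33.0, 9.9), (32.8, 13.7), (32.7, 18.1)] 32.4667
547 [ 0.6587715  -0.07709439  0.06462672] 32.9583
```

The top has dropped 4.5 mm. Now I'll check at the edge that it no longer rocks.

```bash
python3 - <<'E'
from t import *
def tilt(n,k):
    x,y,t=COV[n]; t-=.0045; p,d,X=cloud("side")
    m=(d>0)&(X[...,0]>x-.002)&(np.hypot(X[...,0]-x,X[...,1]-y)<.033)&(abs(X[...,2]-t)<.008)&(p.min(2)>100)
    P=X[m];c=np.linalg.lstsq(np.c_[P[:,0]-x,P[:,1]-y,np.ones(len(P))],P[:,2],rcond=None)[0];print(k,len(P),c.round(4))
x,y,t=COV["B"]
print(descend(x-.027,y,.036,.0285,4.5,step=.0006)); tilt("B","pressed")
manip.move_l([x-.027,y,.1],max_speed=.2); tilt("B","free"); print(manip.current_time())
E
```

```text
[(35.5, -0.4), (34.8, -0.0), (34.2, -0.5), (33.6, -0.0), (33.0, -0.2), (32.8, 4.8)]
pressed 350 [ 0.0038 -0.0046  0.0648]
free 364 [0.0096 0.0015 0.0647]
35.95
```

```bash
python3 -c "
from bench import manip
e=manip.current_ee_pos();manip.move_l([e[0],e[1],.18]);print(manip.current_time(),manip.sign_off())"
```

```text
the job is handed in; nothing more can be done
36.6333 None
```

The loose cover was the far one at about (0.66, -0.08): it tipped 0.155 rad at the edge, then went 4.5 mm down when pressed at its middle (18 N at most) and no longer rocks; the two others I tested were home, I did not press the fourth at (0.44, -0.37), and the job was handed in at 36.6 s.

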